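# Four clicks up on the stirrer, then start

## Robot

A 6-joint arm with a two-finger parallel gripper is mounted at the origin on the work surface. World frame = base frame: x ahead of the robot, y to its left, z up, the work surface at z = 0. Lengths are in m, angles in rad, forces in N, time in s.
With the tool pointing down it reaches from about 0.25 to 0.725 m from the base axis. Payload 4 kg.
Tool frame: the origin (TCP) lies midway between the tips of the shut fingers; the grasp point (between the pads) lies 19 mm behind it; z points along the fingers, y is the direction in which the jaws open and shut (so a half turn about z gives the same grasp; the last joint's range is limited). The gripper opens to 85 mm and grips with 20 to 120 N. Pads are 22 mm wide; open, the fingers measure 114 mm over their backs; the gripper's body (76 mm by 85 mm) begins 54 mm behind the grasp point. The pads swing forward as they close: fully open they stand 13 mm farther back than shut.
Start: joints at [-1.316, 0.241, 0.005, 1.335, 0, 1.571], TCP at [0.126, -0.484, 0.231] pointing down, gripper open.
Joint ranges: [-2.72, 2.72], [-1.05, 1.87], [-1.09, 1.28], [-1.99, 2.15], [-1.42, 1.44], [-3.14, 3.14]. Speed limits (rad/s): [2.79, 2.79, 3.14, 3.14, 3.14, 3.14].

## Interface

Orientations are given as a unit quaternion [x, y, z, w].
In Python, from workcell import get_obs, camera, camera_model, job_done, masks_of gives the robot as it stands.
- The arm moves only by the tool jog_arm, never from a script. Its argument "deltas" is a list that holds one entry, the list of rows, each a list of 7 numbers: the shift along the tool's x, y, z in mm, then the turn, a rotation vector about the tool's x, y, z in degrees, then the finger opening in mm, from 0 to 85.4. A call has 1 to 5 rows; each row shifts and turns the pose as measured when the row begins, along the tool's axes as they then stand; what a row does not reach is not made up. A row lasts 1/10 s, in which the tool goes at most 50 mm and 8.59 degrees, less where a joint would pass 70% of its speed; a pose out of reach is approached as far as the arm can. A call with a gripper value outside its range is refused whole. The fingers move at their own pace and stop on an object; the grip force is fixed at half the most. Time passes only in rows, so rows that do not move let the fingers close. It gives the time, the measured TCP pose, the force and the opening at its end, in the units of the state.
- get_obs(): the state, without advancing time (a new reading comes with each control period).
- camera(name): name is "scene" or "top"; returns the picture (384x512x3 uint8, red, green, blue); there is no depth.
- camera_model(name): a dict with "fovy" (degrees; the focal length in pixels is half the picture's height over the tangent of half this angle, whatever the lens; pixels are square), "cx", "cy" (the principal point, pixels), "pose" (4x4, takes a point from camera to world coordinates). Camera axes: x right, y down, z forward; pixel columns grow to the right and rows downward; lengths in m; the calibration is good to about 2 mm. A picture is of the moment at which its call begins. camera_model takes no time and is no camera call.
- job_done(): hands the job in, once; it reports no verdict.
Trained networks look in the newest picture that a camera, given by its name, has taken for a name from the list of things; names that differ only in an ending like _2 or _b are one class to them, and where a whole thing is asked for, a point or a joint stands for the part that bears it (a point fixed in the world has none). Each returns a list of dicts, best first, with "conf" (0 to 1); they miss things now and then, are a little off and sometimes report something else, mostly with a low value. They report only what shows in the picture. A call takes as long as a camera call.
- masks_of(target, camera): "pixels" (384x512 bool, what is visible of it) and "at" ([column, row] in pixels, amid what is visible of it).
The state is a dict: "clock": time; "joint_pos": joint angles; "joint_vel": joint speeds; "tau": joint torques, N m; "eef_pos": TCP position; "tool_rot": TCP orientation; "ft_force": force on the tool from outside, world axes, zero at the start; "ft_torque": the same for the moment, N m; "grip_width": finger opening in m.
Only numpy, scipy, OpenCV 4.12 (cv2) and the standard library are available. Lean on these libraries where they do the work, as an engineer would, in place of code of your own. Each camera call takes 0.05 s, during which the arm holds its last target. There are 200 camera calls.

## Task

With a closed fingertip, gently push the pointer of the magnetic stirrer's click-stop speed dial clockwise (seen from above) by exactly four clicks from where it stands, and leave it resting in that fourth click stop. Then press the round start key on the same housing fully down and let it come up again. Do not grip or lift anything, and leave the beaker, bottles and other things around where they stand.

Things in the scene. Friction and masses are not known exactly. Their poses are not given: they have to be found in the camera images.
- stirrer: the magnetic stirrer, fixed to the table: a white housing 200 (x) by 380 (y) by 65 mm high with a flat grey deck. Origin: centre of its underside. A round white plate (132 mm across, 6 mm high, with a beaker on it) lies 105 mm along +y, the dial 105 mm along -y, the start key at x -60, y +5 mm.
- dial_unit: black round bezel of the speed dial, 112 mm across, 8 mm high, with 12 white ticks 30 degrees apart, fixed on the stirrer's deck. Origin: centre of its underside, on the dial's axis, which is upright. It is mounted at any angle. The dial turns on top of it.
- dial_axis (a point): point on the dial's upright axis, at the upper face of the dial's disc, 18 mm above the deck. The disc is 86 mm across and 10 mm thick. A black pointer fin 12 mm thick and 22 mm high (so its top is 22 mm above this point) stands on the disc, from 14 mm behind the axis to 42 mm ahead of it, straight along a radius. The fin's flat side is what the finger pushes.
- dial_tip (a point): middle of the top edge of the pointer fin's outer end, 42 mm from the axis, 22 mm above the disc; the direction from dial_axis to it is the way the pointer points. A white line runs along the fin's top.
- dial (a joint): angle of the dial, rad, 0 at the start, growing clockwise seen from above. A click stop every 0.5236 rad (30 degrees), at 0, 0.5236, 1.0472, 1.5708, 2.0944, ...; it turns from about -1.1 to 4.8. About 0.1 N m takes it over the ridge between two stops (about 3 to 4 N at the fin); from half-way it snaps forward by itself into the next stop, ahead of the finger.
- start_key_top (a point): centre of the top of the round grey start key, 28 mm across, in a black collar; springs back when released
- start_key (a joint): how far the key is pressed, m: 0 up, 0.006 fully down, which takes 4 N
- beaker: loose glass beaker on the round plate, 72 mm across, 70 mm high; origin at the centre of its underside; leave alone
- vial: loose small capped vial on the deck, 24 mm across, 42 mm high; origin at the centre of its underside; leave alone
- bottle_a: loose capped bottle, 66 mm across, 150 mm high; origin at the centre of its underside; leave alone
- bottle_b: loose capped bottle, 62 mm across, 160 mm high; origin at the centre of its underside; leave alone
- jar: loose amber jar, 60 mm across, 55 mm high; origin at the centre of its underside; leave alone
- dish: loose flat glass dish, 90 mm across, 16 mm high; origin at the centre of its underside; leave alone
- scoop: loose metal scoop lying on the table, 170 mm long; leave alone

How it is judged:
By the outcome, as a careful person would: the job done as asked, in the order asked, and still so for the second after the job is handed in, with the robot touching nothing.
It also fails if it takes over 58 s, if anything falls off the work surface, if the arm or the gripper's body presses on something with over 40 N, if the wrist force passes 120 N, or if a joint passes its speed limit or range.

## Working session

There is one attempt and no reset: what is moved stays moved. The work goes in short steps, Python scripts to look and compute and a tool call to move; the robot and the scene stay as the last step left them, time stands still between calls to the robot, and variables do not carry over. Pictures are saved under pics/ and viewed, about 8 in all and at most 12, crops included, and the job is handed in when it is done.

Besides the shell and the picture viewer there is one more tool, called after "Request:" as name(argument=value, ...), one argument or row to a line, values as JSON. jog_arm: Moves the arm, as the interface text tells. Its arguments: {"type":"object","properties":{"deltas":{"type":"array"}},"required":["deltas"]}

```bash
mkdir -p pics; cat > h.py <<'E'
import numpy as np, cv2
from workcell import *
def ray(cam,uv):
    m=camera_model(cam);f=192/np.tan(np.radians(m['fovy'])/2);T=np.array(m['pose'])
    d=T[:3,:3]@np.array([(uv[0]-m['cx'])/f,(uv[1]-m['cy'])/f,1]);return T[:3,3],d
def atz(cam,uv,z):
    o,d=ray(cam,uv);return o+d*(z-o[2])/d[2]
def proj(cam,p):
    m=camera_model(cam);f=192/np.tan(np.radians(m['fovy'])/2);T=np.array(m['pose'])
    c=T[:3,:3].T@(np.array(p)-T[:3,3]);return [m['cx']+f*c[0]/c[2],m['cy']+f*c[1]/c[2]]
E
python3 - <<'E'
from h import *
for n in("top","scene"):
    im=camera(n);cv2.imwrite(f'pics/{n}0.png',im[:,:,::-1]);m=camera_model(n);print(n,m['fovy'],m['cx'],m['cy'],np.round(m['pose'],3).tolist())
a=cv2.imread('pics/top0.png');b=cv2.imread('pics/scene0.png');
cv2.imwrite('pics/topb.png',cv2.resize(a,(800,600),interpolation=cv2.INTER_CUBIC));cv2.imwrite('pics/sceneb.png',cv2.resize(b,(800,600)))
for t,z in(("dial_unit",.073),("dial_axis",.083),("start_key_top",.07),("stirrer",.065),("vial",.1)):
  for c in("top","scene"):
    for r in masks_of(t,c)[:2]: print(t,c,round(r['conf'],2),r['at'],r['pixels'].sum(),np.round(atz(c,r['at'],z),3))
o=get_obs();print(o['clock'],o['eef_pos'],o['tool_rot'],o['grip_width'],o['ft_force'])
E
```

```text
top 43.05051716618195 257.24035476045907 184.88505201650264 [[-0.001, -0.996, 0.095, 0.457], [-1.0, 0.002, 0.018, 0.046], [-0.018, -0.095, -0.995, 1.311], [0.0, 0.0, 0.0, 1.0]]
scene 49.93012695489557 257.909147286947 195.6114923890304 [[-0.711, 0.461, -0.531, 1.064], [0.703, 0.462, -0.541, 0.587], [-0.005, -0.758, -0.653, 0.712], [0.0, 0.0, 0.0, 1.0]]
dial_unit top 0.87 [283.3, 172.0] 1499 [0.608 0.001 0.073]
dial_unit top 0.23 [284.1, 173.9] 892 [ 0.603 -0.001  0.073]
dial_unit scene 0.71 [226.7, 202.1] 1183 [0.612 0.022 0.073]
dial_axis top 0.75 [280.4, 174.3] 1459 [0.601 0.009 0.083]
dial_axis scene 0.87 [223.7, 200.9] 1252 [0.621 0.023 0.083]
start_key_top top 0.58 [247.5, 208.8] 96 [0.514 0.093 0.07 ]
start_key_top scene 0.45 [278.0, 197.6] 99 [0.513 0.093 0.07 ]
stirrer top 0.58 [239.0, 195.4] 8903 [0.549 0.115 0.065]
stirrer scene 0.92 [269.6, 233.7] 10317 [0.609 0.158 0.065]
vial top 0.47 [227.3, 166.9] 96 [0.618 0.142 0.1  ]
vial scene 0.63 [262.0, 226.8] 203 [0.63  0.156 0.1  ]
0.6 [ 0.12602918 -0.48383498  0.2313291 ] [9.91895876e-01 1.27053421e-01 1.02395203e-05 8.10596526e-06] 0.0852151178465117 [ 0.71849011 -0.18527685 -0.33915589]
```

View pics/topb.png

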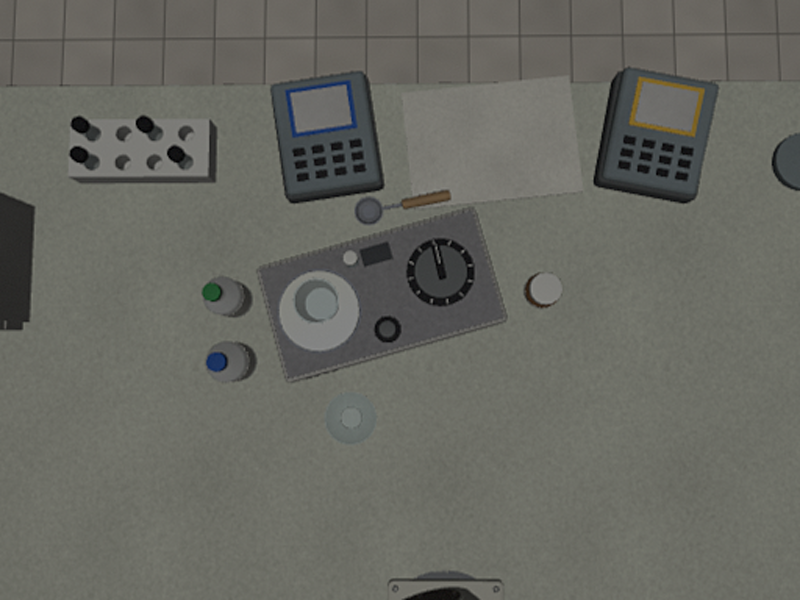

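View pics/sceneb.png

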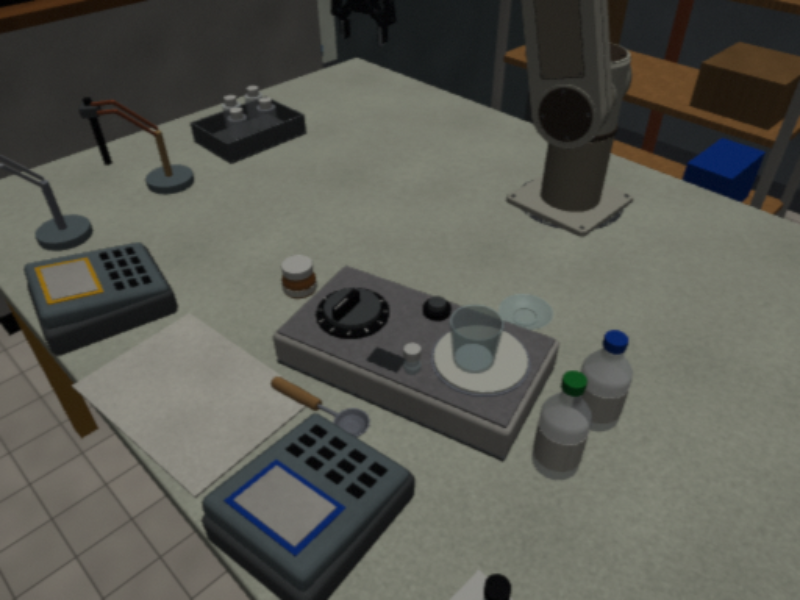

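The top view shows the dial centre at about (441,271), its pointer up and slightly left to (436,243), and the key at (387,329). The vial is at (350,257) and the beaker at (320,300). These are all in the 1.56x picture. Next I'll zoom in for precise values.

```bash
cat > fit.py <<'E'
from h import *
from scipy.optimize import least_squares
def fit(im, x0=(0.55,0.07,0.26)):
    pass
E
python3 - <<'E'
from h import *
a=cv2.imread('pics/top0.png');b=cv2.imread('pics/scene0.png')
A=cv2.resize(a[135:235,235:315],(480,600),interpolation=cv2.INTER_CUBIC)
B=cv2.resize(b[175:235,195:260],(320,295),interpolation=cv2.INTER_CUBIC)
c=np.zeros((600,800,3),np.uint8);c[:,:480]=A;c[:295,480:]=B
cv2.imwrite('pics/z1.png',cv2.convertScaleAbs(c,alpha=1.8))
# deck corners (top, z=.065) from 1.5625x picture
for uv in((475,208),(507,320),(288,381),(258,268)):print(np.round(atz('top',np.array(uv)/1.5625,.065),4))
E
```

```text
[ 0.7103 -0.0534  0.065 ]
[ 0.5242 -0.1039  0.065 ]
[0.4252 0.2539 0.065 ]
[0.611  0.3062 0.065 ]
```

View pics/z1.png

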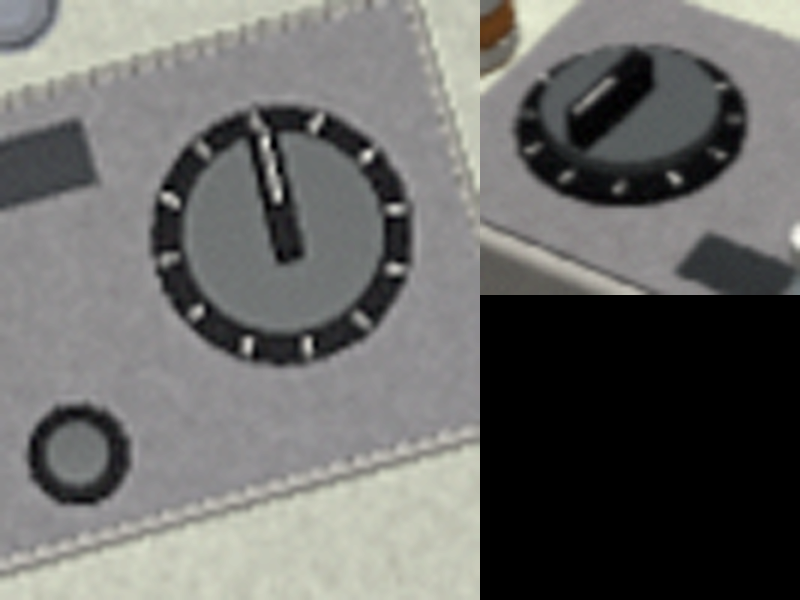

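The crop shows the bezel ring centred at (282,234.5), so about (281.6,173.7) in the full picture. The key is at (79,454), so (247.8,210.3). The fin's white line runs from (277,203) to (262,130).

```bash
python3 - <<'E'
from h import *
g=lambda x,y:np.array([235+x/6-.42,135+y/6-.42])
s=lambda x,y:np.array([195+(x-480)*65/320-.4,175+y*60/295-.4])
ax=atz('top',g(282,234.5),.0725);print('axis',ax)
print('scene ring', atz('scene',s(631,126),.073), 'proj ax',proj('scene',ax),s(631,126))
print('key',atz('top',g(79,454),.070))
C=np.array([[.7103,-.0534],[.5242,-.1039],[.4252,.2539],[.611,.3062]]);cen=C.mean(0)
e=(C[3]+C[2]-C[0]-C[1]);yaw=np.arctan2(-e[0],e[1]);print('cen',cen,np.degrees(yaw),[np.linalg.norm(C[i]-C[i-1]) for i in range(4)])
R=np.array([[np.cos(yaw),-np.sin(yaw)],[np.sin(yaw),np.cos(yaw)]])
print('from deck: dial',cen+R@[0,-.105],'key',cen+R@[-.06,.005])
p=atz('top',g(277,203),.105);q=atz('top',g(262,130),.105);d=(q-p)[:2];print('fin',p,q,np.degrees(np.arctan2(d[1],d[0])))
p=atz('scene',s(574,112),.105);q=atz('scene',s(620,78),.105);d=(p-q)[:2];print('fin scene',p,q,np.degrees(np.arctan2(d[1],d[0])))
# ticks
for t in((317,123),(367,155),(394,209),(395,270),(361,319),(308,345),(247,345),(197,312),(168,260),(171,200),(202,149)):
    w=atz('top',g(*t),.073)-ax;print(round(np.degrees(np.arctan2(w[1],w[0]))%30,1),end=' ')
# vial
for r in masks_of('vial','scene')[:1]:print(r['at'])
E
```

```text
axis [0.60370937 0.00548651 0.0725    ]
scene ring [0.61014551 0.01460531 0.073     ] proj ax [np.float64(224.78749364978503), np.float64(197.31306710505447)] [225.271875   200.22711864]
key [0.5103603  0.09208153 0.07      ]
cen [0.567675 0.1007  ] 15.45158838347292 [np.float64(0.3730585074757042), np.float64(0.19283013250008416), np.float64(0.3712436396761566), np.float64(0.19302054294815355)]
from deck: dial [ 5.95649527e-01 -5.04870566e-04] key [0.50851153 0.08953384]
fin [0.61305305 0.00855082 0.105     ] [0.64373032 0.01463998 0.105     ] 11.226770722851418
fin scene [0.64488855 0.01755737 0.105     ] [0.61414388 0.01413598 0.105     ] 6.349976719841582
12.4 13.0 12.7 12.2 12.6 12.8 12.3 12.4 12.6 12.5 12.7 [262.0, 226.8]
```

```bash
python3 - <<'E'
from h import *
from scipy.optimize import least_squares
print({k:v for k,v in camera_model('scene').items() if k!='pose'})
t=np.linspace(0,2*np.pi,73)
def circ(cam,x,y,z,r):return np.array([proj(cam,[x+r*np.cos(a),y+r*np.sin(a),z]) for a in t])
g=lambda x,y:np.array([235+x/6-.42,135+y/6-.42]); s=lambda x,y:np.array([195+(x-480)*65/320-.4,175+y*60/295-.4])
def ext(cam,x,y):
    P=np.vstack([circ(cam,x,y,.073,.056),circ(cam,x,y,.065,.056)]);return [P[:,0].min(),P[:,0].max(),P[:,1].max()]
obs_s=[s(515,0)[0],s(747,0)[0],s(0,206)[1]]
obs_t=[g(151,0)[0],g(413,0)[0],g(0,366)[1],g(0,103)[1]]
def et(x,y):
    P=np.vstack([circ('top',x,y,.073,.056),circ('top',x,y,.065,.056)]);return [P[:,0].min(),P[:,0].max(),P[:,1].max(),P[:,1].min()]
for nm,f in(('s',lambda p:np.subtract(ext('scene',*p),obs_s)),('t',lambda p:np.subtract(et(*p),obs_t))):
    r=least_squares(f,[.6,.005]);print(nm,r.x,r.fun)
E
```

```text
{'fovy': 49.93012695489557, 'cx': 257.909147286947, 'cy': 195.6114923890304}
s [0.60399373 0.00768779] [-0.22241262  0.22410178 -0.02715457]Traceback (most recent call last):
  File "<stdin>", line 14, in <module>
    return func(*args, **kwargs)
    result = trf(vector_fun.fun, vector_fun.jac, x0, f0, J0, lb, ub, ftol, xtol,
                 gtol, max_nfev, x_scale, loss_function, tr_solver,
                 tr_options.copy(), verbose, callback=callback_wrapped)
    return trf_no_bounds(
        fun, jac, x0, f0, J0, ftol, xtol, gtol, max_nfev, x_scale,
        loss_function, tr_solver, tr_options, verbose, callback=callback)
    J = jac(x)
    self._update_jac()
    ~~~~~~~~~~~~~~~~^^
    self.J = self.jac_wrapped(xp_copy(self.x), f0=self.f)
             ~~~~~~~~~~~~~~~~^^^^^^^^^^^^^^^^^^^^^^^^^^^^
    J, dct = approx_derivative(
             ~~~~~~~~~~~~~~~~~^
        self.fun,
        ^^^^^^^^^
    ...<2 lines>...
        **self.finite_diff_options,
        ^^^^^^^^^^^^^^^^^^^^^^^^^^^
    )
    ^
    J, _nfev = _dense_difference(fun_wrapped, x0, f0, h,
               ~~~~~~~~~~~~
[... 158 characters left out ...]
     mf)
                             ^^^
    df = [f_eval - f0 for f_eval in f_evals]
                                    ^^^^^^^
    f = np.atleast_1d(self.fun(x, *self.args, **self.kwargs))
                      ~~~~~~~~^^^^^^^^^^^^^^^^^^^^^^^^^^^^^^
    return np.atleast_1d(self.fun(x))
                         ~~~~~~~~^^^
    return self.f(x, *self.args, **self.kwargs)
           ~~~~~~^^^^^^^^^^^^^^^^^^^^^^^^^^^^^^
  File "<stdin>", line 13, in <lambda>
  File "<stdin>", line 12, in et
  File "<stdin>", line 5, in circ
  File "h.py", line 9, in proj
    m=camera_model(cam);f=192/np.tan(np.radians(m['fovy'])/2);T=np.array(m['pose'])
ValueError: time passes only in moves, steps and waits
```

Request:
jog_arm(
  deltas=[
    [[0, 0, 0, 0, 0, -8, 0], [0, 0, 0, 0, 0, -8, 0], [0, 0, 0, 0, 0, -8, 0], [0, 0, 0, 0, 0, -8, 0], [0, 0, 0, 0, 0, -8, 0]],
  ],
)

```text
clock: 1.15
eef_pos: [0.126, -0.4839, 0.2315]
tool_rot: [0.882, 0.471, -0.0, 0.0]
ft_force: [1.2, 0.6, 0.1]
grip_width: 0.0119
```

Request:
jog_arm(
  deltas=[
    [[0, 0, 0, 0, 0, -8.5, 0], [0, 0, 0, 0, 0, -8.5, 0], [0, 0, 0, 0, 0, -8.5, 0], [0, 0, 0, 0, 0, -8.5, 0], [0, 0, 0, 0, 0, -8.5, 0]],
  ],
)

```text
clock: 1.65
eef_pos: [0.1261, -0.484, 0.2317]
tool_rot: [0.649, 0.761, -0.0, 0.0]
ft_force: [-0.7, 0.2, -0.1]
grip_width: -0.0001
```

```bash
cat >> h.py <<'E'
from scipy.spatial.transform import Rotation as R
AX=np.array([.604,.0065])
def state():
    o=get_obs();r=R.from_quat(o['tool_rot']);p=np.array(o['eef_pos']);X=r.as_matrix()
    return o,p,X,np.degrees(np.arctan2(X[1,0],X[0,0]))
def togo(t,yaw=None):
    o,p,X,y=state();d=X.T@(np.array(t)-p)*1e3
    print('clock',round(o['clock'],2),'pos',np.round(p,4),'yaw',round(y,1),'tilt',np.round(X[2],3),'delta mm',np.round(d,1),'turn',None if yaw is None else round(-(yaw-y),1),'F',np.round(o['ft_force'],2),'w',o['grip_width'],'j',np.round(o['joint_pos'],2))
E
python3 -c "
from h import *
togo([.628,.037,.231],102)"
```

```text
clock 1.65 pos [ 0.1261 -0.484   0.2317] yaw 99.1 tilt [-0.001  0.    -1.   ] delta mm [4.346e+02 5.783e+02 4.000e-01] turn -2.9 F [-0.66  0.25 -0.12] w -0.0001280441334461769 j [-1.32  0.24  0.01  1.34  0.    0.1 ]
```

```bash
python3 -c "
import numpy as np
y=99.1;d=np.array([502,521])/22
for i in range(22):
    a=np.radians(y);X=[np.cos(a),np.sin(a)];Y=[np.sin(a),-np.cos(a)]
    print([round(float(d@X)),round(float(d@Y)),0,0,0,-8.3,0],end=', ');y+=8.3
    if i%5==4:print()
"
```

```text
[20, 26, 0, 0, 0, -8.3, 0], [16, 29, 0, 0, 0, -8.3, 0], [11, 31, 0, 0, 0, -8.3, 0], [7, 32, 0, 0, 0, -8.3, 0], [2, 33, 0, 0, 0, -8.3, 0], 
[-3, 33, 0, 0, 0, -8.3, 0], [-7, 32, 0, 0, 0, -8.3, 0], [-12, 31, 0, 0, 0, -8.3, 0], [-16, 29, 0, 0, 0, -8.3, 0], [-20, 26, 0, 0, 0, -8.3, 0], 
[-24, 23, 0, 0, 0, -8.3, 0], [-27, 19, 0, 0, 0, -8.3, 0], [-29, 15, 0, 0, 0, -8.3, 0], [-31, 11, 0, 0, 0, -8.3, 0], [-32, 6, 0, 0, 0, -8.3, 0], 
[-33, 1, 0, 0, 0, -8.3, 0], [-33, -3, 0, 0, 0, -8.3, 0], [-32, -8, 0, 0, 0, -8.3, 0], [-30, -13, 0, 0, 0, -8.3, 0], [-28, -17, 0, 0, 0, -8.3, 0], 
[-26, -21, 0, 0, 0, -8.3, 0], [-22, -24, 0, 0, 0, -8.3, 0],
```

Request:
jog_arm(
  deltas=[
    [[20, 26, 0, 0, 0, -8.3, 0], [16, 29, 0, 0, 0, -8.3, 0], [11, 31, 0, 0, 0, -8.3, 0], [7, 32, 0, 0, 0, -8.3, 0], [2, 33, 0, 0, 0, -8.3, 0]],
  ],
)

```text
clock: 2.15
eef_pos: [0.2402, -0.3639, 0.2312]
tool_rot: [0.327, 0.945, -0.001, 0.001]
ft_force: [0.5, 0.8, -0.4]
grip_width: -0.0003
```

Request:
jog_arm(
  deltas=[
    [[-3, 33, 0, 0, 0, -8.3, 0], [-7, 32, 0, 0, 0, -8.3, 0], [-12, 31, 0, 0, 0, -8.3, 0], [-16, 29, 0, 0, 0, -8.3, 0], [-20, 26, 0, 0, 0, -8.3, 0]],
  ],
)

```text
clock: 2.65
eef_pos: [0.3547, -0.2361, 0.2319]
tool_rot: [-0.042, 0.999, -0.003, 0.001]
ft_force: [0.1, -0.5, 0.4]
grip_width: -0.0001
```

Request:
jog_arm(
  deltas=[
    [[-24, 23, 0, 0, 0, -8.3, 0], [-27, 19, 0, 0, 0, -8.3, 0], [-29, 15, 0, 0, 0, -8.3, 0], [-31, 11, 0, 0, 0, -8.3, 0], [-32, 6, 0, 0, 0, -8.3, 0]],
  ],
)

```text
clock: 3.15
eef_pos: [0.4662, -0.1056, 0.2327]
tool_rot: [-0.405, 0.914, -0.004, 0.001]
ft_force: [-0.2, -1.1, 0.2]
grip_width: -0.0001
```

Request:
jog_arm(
  deltas=[
    [[-33, 1, 0, 0, 0, -8.3, 0], [-33, -3, 0, 0, 0, -8.3, 0], [-32, -8, 0, 0, 0, -8.3, 0], [-30, -13, 0, 0, 0, -8.3, 0], [-28, -17, 0, 0, 0, -8.3, 0]],
  ],
)

```text
clock: 3.65
eef_pos: [0.5748, 0.0277, 0.2329]
tool_rot: [0.712, -0.702, 0.005, 0.0]
ft_force: [0.5, -0.6, 0.4]
grip_width: -0.0001
```

```bash
python3 -c "
from h import *
togo([.628,.037,.231],-78)"
```

```text
clock 3.65 pos [0.5748 0.0277 0.2329] yaw -89.2 tilt [ 0.008 -0.007 -1.   ] delta mm [ -8.6 -53.3   2.2] turn -11.2 F [ 0.48 -0.59  0.43] w -0.00011740174004405716 j [ 0.05  0.39  0.21  1.39 -0.01 -1.53]
```

Request:
jog_arm(
  deltas=[
    [[-5, -27, 2, 0, 0, -5.6, 0], [-2, -26, 0, 0, 0, -5.6, 0], [0, 0, 40, 0, 0, 0, 0], [0, 0, 40, 0, 0, 0, 0], [0, 0, 0, 0, 0, 0, 0]],
  ],
)

```text
clock: 4.15
eef_pos: [0.6358, 0.0442, 0.1503]
tool_rot: [0.783, -0.622, 0.008, -0.003]
ft_force: [-0.4, -0.7, -0.4]
grip_width: 0.0003
```

```bash
python3 -c "
from h import *
togo([.628,.037,.090],-78)
T=camera('top');S=camera('scene')
a=cv2.resize(T[125:215,230:320],(500,500),interpolation=cv2.INTER_CUBIC);b=cv2.resize(S[140:240,190:250],(300,500),interpolation=cv2.INTER_CUBIC)
cv2.imwrite('pics/z2.png',cv2.convertScaleAbs(np.hstack([a,b])[:,:,::-1],alpha=1.7))"
```

```text
clock 4.15 pos [0.6358 0.0442 0.1503] yaw -76.9 tilt [ 0.009 -0.014 -1.   ] delta mm [ 4.7 10.  60.2] turn 1.1 F [-0.38 -0.67 -0.36] w 0.00025999336595982416 j [ 0.07  0.54  0.24  1.26 -0.01 -1.73]
```

View pics/z2.png

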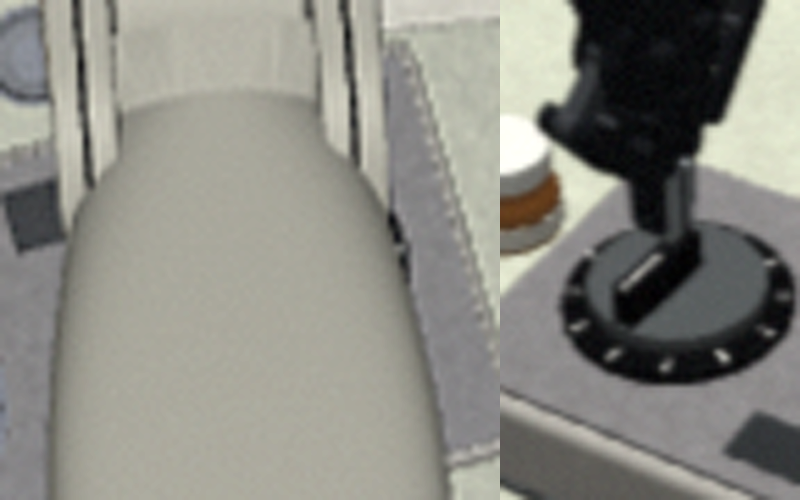

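The scene crop shows the finger above and on the counter-clockwise side of the fin, with nothing near it. The arm hides the dial from the top camera.

Request:
jog_arm(
  deltas=[
    [[3, 10, 0, -0.8, -0.5, 1, 0], [0, 0, 20, 0, 0, 0, 0], [0, 0, 20, 0, 0, 0, 0], [0, 0, 19, 0, 0, 0, 0], [0, 0, 0, 0, 0, 0, 0]],
  ],
)

```text
clock: 4.75
eef_pos: [0.6352, 0.0369, 0.1107]
tool_rot: [0.775, -0.631, 0.01, -0.009]
ft_force: [-1.1, 1.1, -1.1]
grip_width: -0.0001
```

```bash
cat >> h.py <<'E'
def dial():
    o,p,X,y=state();v=(p[:2]-AX)*1e3
    u=-X[:2,1]; n=-X[:2,0]   # u outward along fin (tool -y), n ccw (tool -x)
    u=u/np.linalg.norm(u);n=n/np.linalg.norm(n);F=np.array(o['ft_force'])
    print('t',round(o['clock'],2),'z',round(p[2],4),'finger-face yaw(th)',round(y+90,1),'r',round(v@u,1),'s',round(v@n,1),'tiltxy',np.round(X[2,:2],3),'F u,n,z',round(F[:2]@u,1),round(F[:2]@n,1),round(F[2],1),'j6',round(o['joint_pos'][5],2))
E
python3 -c "
from h import *
dial();o,p,X,y=state();print(proj('scene',p))
S=camera('scene')
b=cv2.resize(S[150:250,190:270],(640,600)[:2],interpolation=cv2.INTER_CUBIC) if 0 else cv2.resize(S[160:235,190:270],(640,600),interpolation=cv2.INTER_CUBIC)
cv2.imwrite('pics/z3.png',cv2.convertScaleAbs(b[:,:,::-1],alpha=1.8))"
```

```text
t 4.75 z 0.1107 finger-face yaw(th) 11.7 r 36.7 s 23.4 tiltxy [ 0.004 -0.027] F u,n,z -0.8 1.3 -1.1 j6 -1.72
[np.float64(222.4454747590895), np.float64(197.44617089302392)]
```

View pics/z3.png

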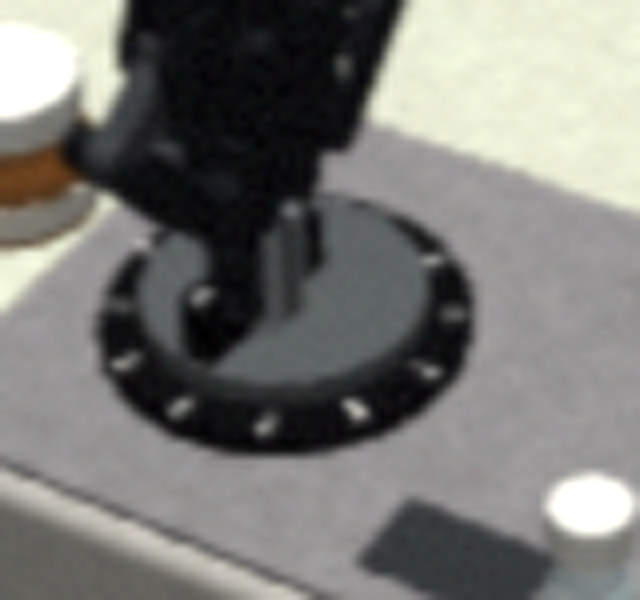

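Request:
jog_arm(
  deltas=[
    [[0, 5, 8, -1.2, -0.3, 0, 0], [0, 3, 8, -0.8, 0, 0, 0], [0, 0, 5, -0.5, 0, 0, 0], [0, 0, 0, 0, 0, 0, 0], [0, 0, 0, 0, 0, 0, 0]],
  ],
)

```text
clock: 5.3
eef_pos: [0.6317, 0.0347, 0.0967]
tool_rot: [0.775, -0.632, -0.002, 0.003]
ft_force: [-0.1, 0.0, 0.9]
grip_width: 0.0001
```

```bash
python3 -c "
from h import *
dial()"
```

```text
t 5.3 z 0.0967 finger-face yaw(th) 11.6 r 32.8 s 22.1 tiltxy [-0.     0.007] F u,n,z -0.1 0.0 0.9 j6 -1.72
```

Request:
jog_arm(
  deltas=[
    [[0, 2, 5, 0.3, 0, 0, 0], [0, 1, 4, 0, 0, 0, 0], [2, 0, 0, 0, 0, 0, 0], [3, 0, 0, 0, 0, 0, 0], [0, 0, 0, 0, 0, 0, 0]],
  ],
)

```text
clock: 5.8
eef_pos: [0.6294, 0.0299, 0.0871]
tool_rot: [0.775, -0.631, -0.001, -0.0]
ft_force: [0.1, 1.5, -0.5]
grip_width: 0.0002
```

```bash
python3 -c "
from h import *
dial()"
```

```text
t 5.8 z 0.0871 finger-face yaw(th) 11.7 r 29.6 s 17.8 tiltxy [-0.002  0.001] F u,n,z 0.4 1.5 -0.5 j6 -1.73
```

Request:
jog_arm(
  deltas=[
    [[2.1, -1.1, -1, 0, 0, 4, 0], [2.1, -1.1, 0, 0, 0, 4, 0], [2.1, -1.1, 0, 0, 0, 4, 0], [2.1, -1.1, 0, 0, 0, 4, 0], [0, 0, 0, 0, 0, 0, 0]],
  ],
)

```text
clock: 6.3
eef_pos: [0.6339, 0.026, 0.0878]
tool_rot: [-0.677, 0.736, 0.005, 0.002]
ft_force: [-0.4, 1.8, -0.6]
grip_width: 0.0002
```

```bash
cat >> h.py <<'E'
def fin(name=None):
    S=camera('scene');b=cv2.resize(S[170:230,190:260],(700,600),interpolation=cv2.INTER_CUBIC)
    if name: cv2.imwrite(f'pics/{name}.png',cv2.convertScaleAbs(b[:,:,::-1],alpha=1.8))
E
python3 -c "
from h import *
dial();fin('p1')"
```

```text
t 6.3 z 0.0878 finger-face yaw(th) -4.8 r 28.2 s 21.9 tiltxy [-0.009  0.005] F u,n,z -0.6 1.7 -0.6 j6 -1.45
```

View pics/p1.png

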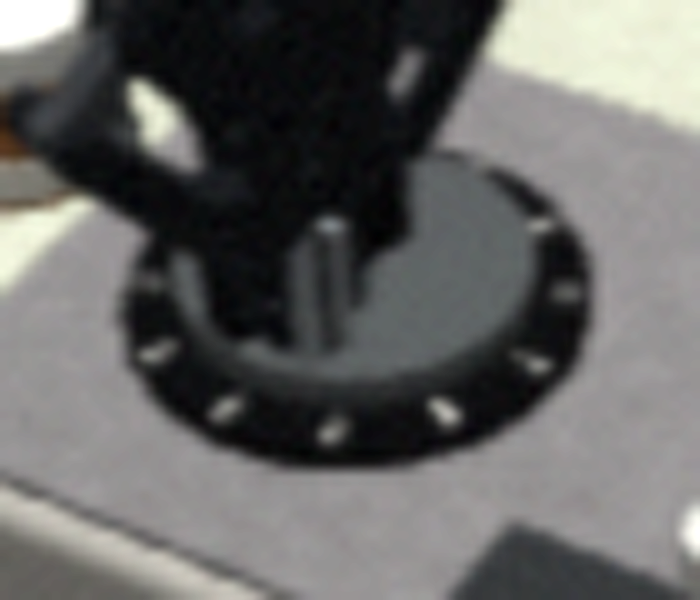

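Request:
jog_arm(
  deltas=[
    [[2, -1, 0, 0, 0, 0, 0], [2, -1, 0, 0, 0, 0, 0], [2, 0, 0, 0, 0, 0, 0], [1, 0, 0, 0, 0, 0, 0], [0, 0, 0, 0, 0, 0, 0]],
  ],
)

```text
clock: 6.85
eef_pos: [0.6354, 0.017, 0.088]
tool_rot: [-0.679, 0.735, 0.004, 0.001]
ft_force: [-0.2, -0.1, 0.1]
grip_width: 0.0
```

```bash
python3 -c "
from h import *
dial();fin('p2')"
```

```text
t 6.85 z 0.088 finger-face yaw(th) -4.5 r 30.5 s 13.0 tiltxy [-0.007  0.004] F u,n,z -0.2 -0.1 0.1 j6 -1.47
```

View pics/p2.png

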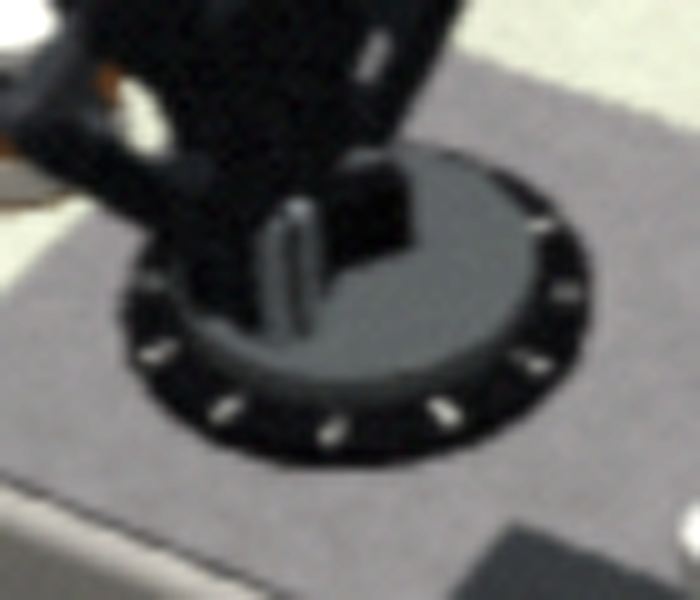

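```bash
python3 -c "
from h import *
p=atz('scene',[190+40.7,170+24.6],.083);q=atz('scene',[190+33.5,170+28],.083);d=(q-p)[:2];print(p,q,np.degrees(np.arctan2(d[1],d[0])))
a=np.radians(-18);u=np.array([np.cos(a),np.sin(a)]);n=np.array([-u[1],u[0]])
o,pp,X,y=state();print('togo -18:',X[:2,:2].T@(AX+.030*u+.018*n-pp[:2])*1e3)
for th in(-18,11.5,-4):
  a=np.radians(th);u=np.array([np.cos(a),np.sin(a)]);n=np.array([-u[1],u[0]])
  print(th,[(np.array(proj('scene',[*(AX+r*u+.006*n),.083]))-[190,170])*10 for r in(-.014,.042)])
"
```

```text
[0.59504379 0.0175152  0.083     ] [0.61498947 0.01474515 0.083     ] -7.906637188137851
togo -18: [ 2.51104632 -2.90251348]
-18 [array([412.16008454, 239.17299453]), array([189.69839672, 310.79023395])]
11.5 [array([403.42571804, 218.96504639]), array([256.30583682, 351.30515458])]
-4 [array([410.05517327, 229.12213325]), array([216.76392185, 332.99287661])]
```

Request:
jog_arm(
  deltas=[
    [[0, -1.5, 0, 0, 0, 7, 0], [2, -2, 0, 0, 0, 6.5, 0], [0, 0, 0, 0, 0, 0, 0]],
  ],
)

```text
clock: 7.2
eef_pos: [0.6386, 0.0141, 0.0881]
tool_rot: [-0.584, 0.812, 0.004, 0.001]
ft_force: [-0.4, -0.2, -0.8]
grip_width: -0.0001
```

```bash
python3 -c "
from h import *
dial()"
```

```text
t 7.2 z 0.0881 finger-face yaw(th) -18.5 r 30.4 s 18.2 tiltxy [-0.006  0.005] F u,n,z -0.4 -0.3 -0.8 j6 -1.23
```

Request:
jog_arm(
  deltas=[
    [[1.5, 0, 0, 0, 0, 0, 0], [1.5, 0, 0, 0, 0, 0, 0], [0, 0, 0, 0, 0, 0, 0]],
  ],
)

```text
clock: 7.5
eef_pos: [0.6384, 0.0128, 0.0882]
tool_rot: [-0.587, 0.81, 0.005, 0.002]
ft_force: [0.4, 1.6, -0.8]
grip_width: 0.0002
```

```bash
python3 -c "
from h import *
dial()"
```

```text
t 7.5 z 0.0882 finger-face yaw(th) -18.1 r 30.7 s 16.7 tiltxy [-0.009  0.005] F u,n,z -0.2 1.7 -0.8 j6 -1.24
```

Request:
jog_arm(
  deltas=[
    [[2.5, -1.1, 0, 0, 0, 4, 0], [2.5, -1.1, 0, 0, 0, 4, 0], [2.5, -1.1, 0, 0, 0, 4, 0], [2.5, -1.1, 0, 0, 0, 4, 0], [1, 0, 0, 0, 0, 0, 0]],
  ],
)

```text
clock: 8.0
eef_pos: [0.6386, 0.0036, 0.0882]
tool_rot: [-0.467, 0.884, 0.006, 0.003]
ft_force: [0.2, 0.1, -0.3]
grip_width: -0.0003
```

```bash
python3 -c "
from h import *
dial()"
```

```text
t 8.0 z 0.0882 finger-face yaw(th) -34.3 r 30.2 s 17.1 tiltxy [-0.012  0.007] F u,n,z 0.1 0.2 -0.3 j6 -0.97
```

Request:
jog_arm(
  deltas=[
    [[3, -1.2, 0, 0, 0, 5, 0], [2.5, -1.5, 0, 0, 0, 5, 0], [1.5, -1.5, 0, 0.4, 0.4, 3.7, 0], [0, 0, 0, 0, 0, 0, 0]],
  ],
)

```text
clock: 8.4
eef_pos: [0.6363, -0.0054, 0.0881]
tool_rot: [-0.358, 0.934, 0.001, -0.0]
ft_force: [1.2, 0.9, -1.5]
grip_width: 0.0001
```

```bash
python3 -c "
from h import *
dial()"
```

```text
t 8.4 z 0.0881 finger-face yaw(th) -48.1 r 30.5 s 16.1 tiltxy [-0.001  0.003] F u,n,z 0.2 1.5 -1.5 j6 -0.74
```

Request:
jog_arm(
  deltas=[
    [[1, 0, 0, 0, 0, 0, 0], [1, 0, 0, 0, 0, 0, 0], [0, 0, 0, 0, 0, 0, 0]],
  ],
)

```text
clock: 8.7
eef_pos: [0.6359, -0.0059, 0.0882]
tool_rot: [-0.361, 0.933, 0.002, 0.001]
ft_force: [0.8, 0.8, -0.9]
grip_width: -0.0
```

```bash
python3 -c "
from h import *
dial();fin('p3')"
```

```text
t 8.7 z 0.0882 finger-face yaw(th) -47.7 r 30.7 s 15.3 tiltxy [-0.004  0.002] F u,n,z -0.0 1.1 -0.9 j6 -0.75
```

Request:
jog_arm(
  deltas=[
    [[2.3, -1.1, 0, 0, 0, 4, 0], [2.3, -1.1, 0, 0, 0, 4, 0], [2.3, -1.1, 0, 0, 0, 4, 0], [2.3, -1.1, 0, 0, 0, 4, 0], [1, 0, 0, 0, 0, 0, 0]],
  ],
)

```text
clock: 9.25
eef_pos: [0.6307, -0.0147, 0.0881]
tool_rot: [-0.224, 0.975, 0.002, 0.002]
ft_force: [0.1, -0.1, -0.0]
grip_width: -0.0002
```

```bash
python3 -c "
from h import *
dial();fin('p4')"
```

```text
t 9.25 z 0.0881 finger-face yaw(th) -64.1 r 30.7 s 14.8 tiltxy [-0.004  0.003] F u,n,z 0.1 0.0 -0.0 j6 -0.48
```

View pics/p4.png

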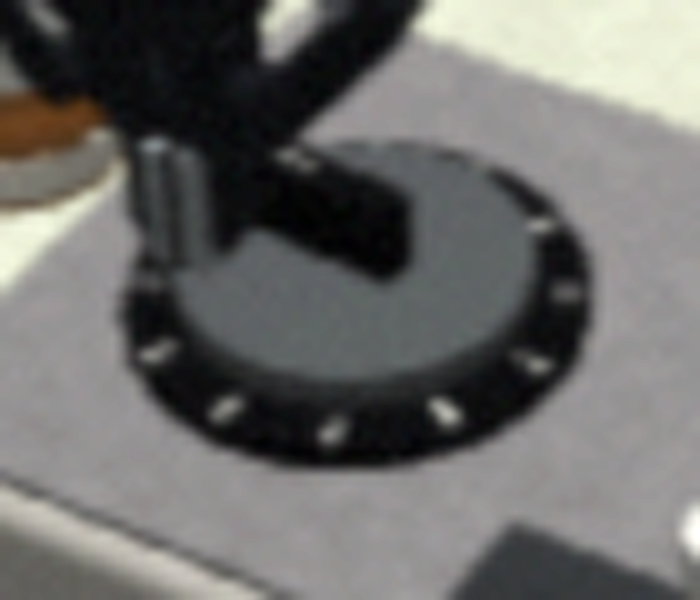

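```bash
cat >> h.py <<'E'
def edge(p,q,z=.083):
    a=atz('scene',[190+p[0]/10-.45,170+p[1]/10-.45],z);b=atz('scene',[190+q[0]/10-.45,170+q[1]/10-.45],z);d=(b-a)[:2];print('edge angle',np.degrees(np.arctan2(d[1],d[0])))
E
python3 -c "
from h import *
edge((385,280),(262,232))"
```

```text
edge angle -74.82710453997585
```

Request:
jog_arm(
  deltas=[
    [[1.5, -0.8, 0, 0, 0, 5, 0], [1.3, -1, 0, 0, 0, 5, 0], [1, -1, 0, 0.2, 0.2, 4, 0], [0, 0, 0, 0, 0, 0, 0]],
  ],
)

```text
clock: 9.7
eef_pos: [0.6263, -0.0201, 0.0881]
tool_rot: [-0.103, 0.995, -0.001, -0.002]
ft_force: [0.9, 0.0, -0.6]
grip_width: -0.0001
```

```bash
python3 -c "
from h import *
dial()"
```

```text
t 9.7 z 0.0881 finger-face yaw(th) -78.2 r 30.6 s 16.3 tiltxy [ 0.004 -0.001] F u,n,z 0.2 0.9 -0.6 j6 -0.24
```

Request:
jog_arm(
  deltas=[
    [[2.3, -1.1, 0, 0, 0, 4, 0], [2.3, -1.1, 0, 0, 0, 4, 0], [2.3, -1.1, 0, 0, 0, 4, 0], [0, 0, 0, 0, 0, 0, 0]],
  ],
)

```text
clock: 10.1
eef_pos: [0.6226, -0.0238, 0.0883]
tool_rot: [-0.0, 1.0, -0.0, 0.001]
ft_force: [1.3, 0.8, -2.2]
grip_width: 0.0001
```

```bash
python3 -c "
from h import *
dial()"
```

```text
t 10.1 z 0.0883 finger-face yaw(th) -90.0 r 30.4 s 18.5 tiltxy [-0.002 -0.001] F u,n,z -0.8 1.3 -2.2 j6 -0.04
```

Request:
jog_arm(
  deltas=[
    [[2, -0.8, 0, 0, 0, 2, 0], [2, -0.8, 0, 0, 0, 2, 0], [0, 0, 0, 0, 0, 0, 0]],
  ],
)

```text
clock: 10.4
eef_pos: [0.6199, -0.0252, 0.0884]
tool_rot: [0.031, 1.0, -0.0, 0.002]
ft_force: [-0.2, 0.3, -0.9]
grip_width: -0.0002
```

```bash
python3 -c "
from h import *
dial()"
```

```text
t 10.4 z 0.0884 finger-face yaw(th) 266.5 r 30.6 s 17.8 tiltxy [-0.005 -0.001] F u,n,z -0.3 -0.2 -0.9 j6 0.02
```

Request:
jog_arm(
  deltas=[
    [[1.5, -0.5, 0, 0, 0, 1.5, 0], [1.5, 0, 0, 0, 0, 0, 0], [0, 0, 0, 0, 0, 0, 0]],
  ],
)

```text
clock: 10.7
eef_pos: [0.6159, -0.0257, 0.0883]
tool_rot: [0.042, 0.999, -0.001, 0.001]
ft_force: [-0.4, -0.3, 0.3]
grip_width: 0.0001
```

```bash
python3 -c "
from h import *
dial();fin('p5')"
```

```text
t 10.7 z 0.0883 finger-face yaw(th) 265.2 r 31.1 s 14.6 tiltxy [-0.003 -0.001] F u,n,z 0.3 -0.3 0.3 j6 0.04
```

View pics/p5.png

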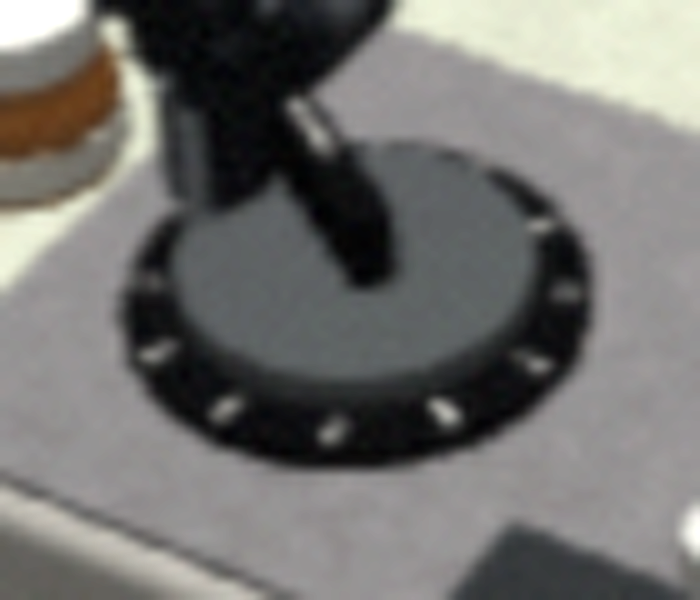

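The fin has snapped well ahead of the finger, with its base edge running from (350,280) to (285,185). I'll back off and lift.

Request:
jog_arm(
  deltas=[
    [[-5, 0, 0, 0, 0, 0, 0], [-4, 0, -4, 0, 0, 0, 0], [0, 0, -25, 0, 0, 0, 0], [0, 0, -30, 0, 0, 0, 0], [0, 0, -30, 0, 0, 0, 0]],
  ],
)

```text
clock: 11.25
eef_pos: [0.6225, -0.0264, 0.1744]
tool_rot: [0.042, 0.999, -0.001, -0.005]
ft_force: [-0.3, -0.3, 0.0]
grip_width: -0.0003
```

```bash
python3 -c "
from h import *
edge((350,280),(285,185))
togo([.5104,.0921,.16])"
```

```text
edge angle -107.69294784125042
clock 11.25 pos [ 0.6225 -0.0264  0.1744] yaw 175.2 tilt [ 0.01  -0.002 -1.   ] delta mm [121.4 108.8  15.4] turn None F [-0.26 -0.31  0.03] w -0.00033853369981409564 j [-0.04  0.52  0.27  1.33 -0.    0.04]
```

Request:
jog_arm(
  deltas=[
    [[30, 27, 0, 0, 0, 0, 0], [30, 27, 0, 0, 0, 0, 0], [30, 27, 0, 0, 0, 0, 0], [30, 27, 0, 0, 0, 0, 0], [0, 0, 0, 0, 0, 0, 0]],
  ],
)

```text
clock: 11.75
eef_pos: [0.5166, 0.0937, 0.1828]
tool_rot: [0.043, 0.999, -0.0, 0.004]
ft_force: [0.2, -0.6, 0.4]
grip_width: -0.0001
```

```bash
python3 -c "
from h import *
togo([.5104,.0921,.085])
T=camera('top');S=camera('scene')
a=cv2.resize(T[125:225,240:320],(400,500),interpolation=cv2.INTER_CUBIC);b=cv2.resize(S[150:250,210:290],(400,500),interpolation=cv2.INTER_CUBIC)
cv2.imwrite('pics/z4.png',cv2.convertScaleAbs(np.hstack([a,b])[:,:,::-1],alpha=1.7))"
```

```text
clock 11.75 pos [0.5166 0.0937 0.1828] yaw 175.0 tilt [-0.008  0.    -1.   ] delta mm [ 6.9 -2.1 97.8] turn None F [ 0.16 -0.63  0.36] w -7.497833700724569e-05 j [ 0.18  0.31 -0.03  1.22 -0.    0.27]
```

View pics/z4.png

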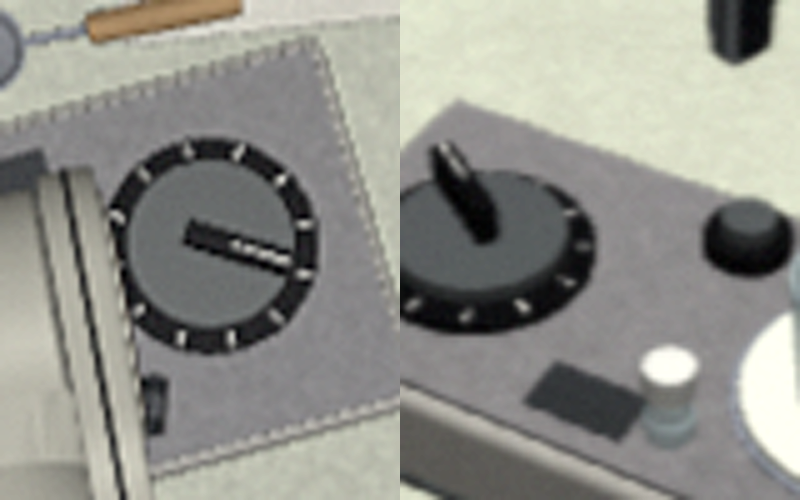

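The dial is four ticks on and its pointer lies at a tick, (303,273) in the left crop. The angle is about -107°, against -108° expected. Next is the key. I'll triangulate its top.

```bash
python3 -c "
from h import *
o1,d1=ray('top',[247.75,210.25]);o2,d2=ray('scene',[279.6,193.0])
A=np.stack([d1,-d2],1);t=np.linalg.lstsq(A,o2-o1,rcond=None)[0];print(o1+d1*t[0],o2+d2*t[1])
for z in(.07,.075,.08):print(z,atz('top',[247.75,210.25],z),proj('scene',atz('top',[247.75,210.25],z)))
"
```

```text
[0.50986215 0.0916464  0.08143073] [0.5083216  0.09338358 0.08142957]
0.07 [0.51035179 0.09207302 0.07      ] [np.float64(278.4700174636035), np.float64(196.80093564444533)]
0.075 [0.51013761 0.09188641 0.075     ] [np.float64(278.53351765587547), np.float64(195.12813830088996)]
0.08 [0.50992344 0.0916998  0.08      ] [np.float64(278.59741521373024), np.float64(193.44487308208016)]
```

Request:
jog_arm(
  deltas=[
    [[4, -1, 25, 0, 0.4, 0, 0], [2, -1, 25, 0, 0, 0, 0], [0, 0, 20, 0, 0, 0, 0], [0, 0, 5, 0, 0, 0, 0], [0, 0, 0, 0, 0, 0, 0]],
  ],
)

```text
clock: 12.35
eef_pos: [0.522, 0.0867, 0.1082]
tool_rot: [0.047, 0.999, -0.0, 0.007]
ft_force: [0.2, -0.5, -0.1]
grip_width: 0.0002
```

```bash
python3 -c "
from h import *
togo([.510,.092,.085])"
```

```text
clock 12.35 pos [0.522  0.0867 0.1082] yaw 174.6 tilt [-0.014  0.    -1.   ] delta mm [12.7  4.2 23. ] turn None F [ 0.24 -0.46 -0.07] w 0.0002257999128021716 j [ 0.17  0.37 -0.15  1.04 -0.    0.26]
```

Request:
jog_arm(
  deltas=[
    [[6, 2, 4, 0, 0.6, 0, 0], [6, 2, 4, 0, 0.3, 0, 0], [1, 0, 3, 0, 0, 0, 0], [0, 0, 0, 0, 0, 0, 0]],
  ],
)

```text
clock: 12.75
eef_pos: [0.5114, 0.0917, 0.0989]
tool_rot: [0.048, 0.999, 0.001, 0.001]
ft_force: [0.5, -0.6, -0.1]
grip_width: -0.0002
```

```bash
python3 -c "
from h import *
togo([.510,.092,.085])"
```

```text
clock 12.75 pos [0.5114 0.0917 0.0989] yaw 174.5 tilt [-0.001  0.001 -1.   ] delta mm [ 1.4  0.1 13.9] turn None F [ 0.53 -0.56 -0.1 ] w -0.00022621148489570918 j [ 0.18  0.37 -0.17  1.02  0.    0.27]
```

Request:
jog_arm(
  deltas=[
    [[1, 0, 6, 0, 0, 0, 0], [0, 0, 4, 0, 0, 0, 0], [0, 0, 3, 0, 0, 0, 0], [0, 0, 0, 0, 0, 0, 0]],
  ],
)

```text
clock: 13.15
eef_pos: [0.5112, 0.0922, 0.086]
tool_rot: [0.048, 0.999, 0.001, 0.002]
ft_force: [-0.0, 0.8, 0.9]
grip_width: 0.0001
```

Request:
jog_arm(
  deltas=[
    [[0, 0, 2, 0, 0, 0, 0], [0, 0, 2, 0, 0, 0, 0], [0, 0, 0, 0, 0, 0, 0]],
  ],
)

```text
clock: 13.45
eef_pos: [0.5113, 0.0923, 0.0824]
tool_rot: [0.048, 0.999, 0.001, 0.002]
ft_force: [0.1, -0.1, 3.2]
grip_width: 0.0001
```

Request:
jog_arm(
  deltas=[
    [[0, 0, 2, 0, 0, 0, 0], [0, 0, 2, 0, 0, 0, 0], [0, 0, 0, 0, 0, 0, 0]],
  ],
)

```text
clock: 13.75
eef_pos: [0.5114, 0.0923, 0.0816]
tool_rot: [0.048, 0.999, 0.001, 0.003]
ft_force: [-1.1, -0.7, 3.5]
grip_width: -0.0003
```

Request:
jog_arm(
  deltas=[
    [[0, 0, 3, 0, 0, 0, 0], [0, 0, 3, 0, 0, 0, 0], [0, 0, 3, 0, 0, 0, 0]],
  ],
)

```text
clock: 14.05
eef_pos: [0.5117, 0.0923, 0.0807]
tool_rot: [0.048, 0.999, 0.002, 0.005]
ft_force: [-8.9, -0.7, 22.9]
grip_width: -0.0002
```

Request:
jog_arm(
  deltas=[
    [[0, 0, 4, 0, 0, 0, 0], [0, 0, 4, 0, 0, 0, 0], [0, 0, 4, 0, 0, 0, 0]],
  ],
)

```text
clock: 14.35
eef_pos: [0.5117, 0.0923, 0.0806]
tool_rot: [0.048, 0.999, 0.002, 0.008]
ft_force: [-10.1, -2.1, 27.9]
grip_width: 0.0003
```

Request:
jog_arm(
  deltas=[
    [[0, 0, -0.5, 0, 0, 0, 0], [0, 0, 0, 0, 0, 0, 0]],
  ],
)

```text
clock: 14.55
eef_pos: [0.5117, 0.0923, 0.0837]
tool_rot: [0.048, 0.999, 0.003, 0.01]
ft_force: [-0.8, 0.3, 2.8]
grip_width: -0.0001
```

Request:
jog_arm(
  deltas=[
    [[0, 0, -2, 0, -0.5, 0, 0], [0, 0, 0, 0, 0, 0, 0]],
  ],
)

```text
clock: 14.75
eef_pos: [0.5117, 0.0923, 0.0857]
tool_rot: [0.048, 0.999, 0.003, 0.015]
ft_force: [-0.0, -0.4, 0.9]
grip_width: 0.0002
```

Request:
jog_arm(
  deltas=[
    [[0, 0, -2, 0, 0, 0, 0], [0, 0, 0, 0, 0, 0, 0]],
  ],
)

```text
clock: 14.95
eef_pos: [0.5119, 0.0924, 0.0872]
tool_rot: [0.048, 0.999, 0.003, 0.015]
ft_force: [-0.7, 0.1, 0.5]
grip_width: 0.0
```

Request:
jog_arm(
  deltas=[
    [[0, 0, -2, 0, 0, 0, 0], [0, 0, 0, 0, 0, 0, 0]],
  ],
)

```text
clock: 15.15
eef_pos: [0.5117, 0.0923, 0.0885]
tool_rot: [0.048, 0.999, 0.002, 0.014]
ft_force: [0.6, -0.3, -0.2]
grip_width: 0.0002
```

Request:
jog_arm(
  deltas=[
    [[0, 0, -15, 0, 0, 0, 0], [0, 0, -30, 0, 0, 0, 0], [0, 0, -35, 0, 0, 0, 0], [40, 0, -20, 0, 0, 0, 0], [40, 0, 0, 0, 0, 0, 0]],
  ],
)

```text
clock: 15.65
eef_pos: [0.4305, 0.0995, 0.1871]
tool_rot: [0.049, 0.999, 0.002, 0.012]
ft_force: [-0.0, -0.4, -0.1]
grip_width: -0.0002
```

Request:
jog_arm(
  deltas=[
    [[40, 0, 0, 0, 0, 0, 0], [0, 0, 0, 0, 0, 0, 0], [0, 0, 0, 0, 0, 0, 0]],
  ],
)

```text
clock: 15.95
eef_pos: [0.385, 0.1034, 0.1864]
tool_rot: [0.048, 0.999, 0.002, 0.011]
ft_force: [1.2, 0.5, -0.6]
grip_width: 0.0002
```

```bash
python3 -c "
from h import *
S=camera('scene');T=camera('top');o=get_obs();print(o['clock'],o['eef_pos'],o['ft_force'])
b=cv2.imread('pics/scene0.png')[:,:,::-1]
m=np.vstack([np.hstack([cv2.resize(x[150:290,165:425],(400,215),interpolation=cv2.INTER_CUBIC) for x in(b,S)]),cv2.resize(np.hstack([T[125:225,235:335],S[150:250,200:300]]),(800,380),interpolation=cv2.INTER_CUBIC)])
cv2.imwrite('pics/z5.png',cv2.convertScaleAbs(m[:,:,::-1],alpha=1.6))"
```

```text
16.05 [0.38538503 0.10330099 0.18607553] [-0.05996206  0.31212662 -0.26894835]
```

View pics/z5.png

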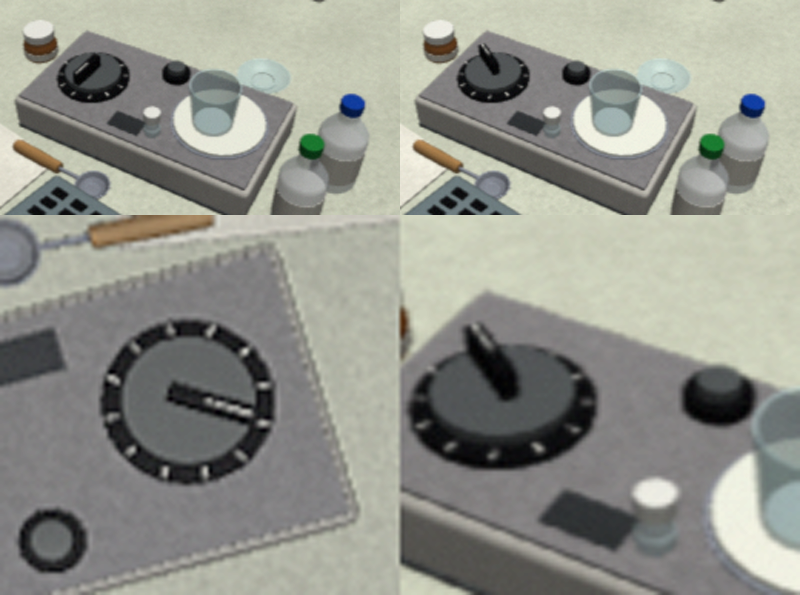

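The pointer rests at the fourth tick, near (262,412) in the bottom-left crop. The key is up, and everything else stands as it did before.

```bash
python3 -c "
from workcell import *
print(job_done())"
```

```text
the job is handed in; nothing more can be done
None
```

I pushed the dial pointer four clicks clockwise with the closed fingertip, then pressed the start key and let it come up, and handed the job in at about 16 s.

- **Dial:** The pointer started at about +12° and now lies at a tick, at about -107° in the top camera; four clicks would put it at -108°. A rougher estimate of the stop-3 angle from the scene camera (-75° against -78° expected) agreed less closely. Force stayed low, with readings of at most about 2 N sideways.
- **Key:** It travelled from first contact at z of about 0.087 m to a hard stop at 0.0806 m, about 6 mm. I pressed it to about 28 N, more than the 4 N it needs. The force fell back to zero as the finger rose. My camera estimate of the key top (0.081 m) was about 6 mm lower than where I felt contact.
- **Final check:** In the last pictures the key is up and the pointer is in the fourth stop. The beaker, vial, bottles, jar, dish and scoop look unchanged, and the robot touches nothing.

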